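Pack the handset and bracket into the foam tray

ROBOT

A 6-joint arm with a two-finger parallel gripper is mounted at the origin on the work surface. World frame = base frame: x ahead of the robot, y to its left, z up, the work surface at z = 0. Lengths are in mm, angles in rad, forces in N, time in s.
With the tool pointing down it reaches from about 275 to 850 mm from the base axis. Payload 5.2 kg.
Tool frame: the origin (TCP) lies midway between the tips of the shut fingers; the grasp point (between the pads) lies 19 mm behind it (bot.pinch_z is the distance from the TCP to the grasp point, in mm); z points along the fingers, y is the line along which they close (so a half turn about z gives the same grasp; the last joint's range is limited). The gripper opens to 85 mm and grips with 20 to 120 N. Pads are 22 mm wide; open, the fingers measure 114 mm over their backs; the gripper's body (76 mm by 85 mm) begins 54 mm behind the grasp point. The pads swing forward as they close: fully open they stand 13 mm farther back than shut.
Start: joints at [0.904, 0.259, 1.535, -0, 1.348, -0.203], TCP at [246.022, 491.912, 194.81] pointing down, gripper open.
Joint ranges: [-3.14, 3.14], [-0.91, 2.08], [0.19, 2.58], [-1.22, 4.36], [0.22, 2.71], [-3.12, 3.12]. Speed limits (rad/s): [2.57, 2.57, 3.14, 3.14, 3.14, 3.14].

INTERFACE

Orientations are given as [roll, pitch, yaw] about the fixed x, y, z axes, in that order (R = Rz(yaw) Ry(pitch) Rx(roll)).
In Python, from station import bot, snapshot, get_calibration gives the robot as it stands. Calls block until the motion is done:
- bot.reach(position, orientation): joint-space move of the TCP to a pose.
- bot.servo_line(position, rotation=None, max_speed=150): straight line of the TCP; rotation=None keeps the orientation; max_speed is the mean speed in mm/s.
- bot.goto_joints(angles): joint-space move.
- bot.ungrasp() and bot.close(): open the fingers fully, or close them until they stop; the grip force is fixed at half the most.
- bot.dwell(seconds).
- bot.ik(position, orientation): joint angles nearest the present ones, or None.
- bot.observe(): the state.
- snapshot(name): name is "scene" or "top" or "wrist"; returns the picture (400x640x3 uint8, blue, green, red); there is no depth.
- get_calibration(name): a dict with "camera_matrix" (3x3 intrinsics, pixels), "k1" (the pictures are not rectified: a ray, as slopes to the right and down, at radius r is drawn at 1 + k1 r^2 times it, then the intrinsics apply), "rvec" (rotation vector, rad) and "tvec" (3), from world to camera coordinates, as OpenCV has them; the wrist camera has in their place "tool_from_camera" (4x4, takes a point from camera to tool coordinates, whose origin is the TCP and whose axes are the flange's). Camera axes: x right, y down, z forward; pixel columns grow to the right and rows downward; lengths in mm; the calibration is good to about 2 mm. A picture is of the moment at which its call begins: read the wrist's pose just before it. get_calibration takes no time and is no camera call.
A pose or a line that the arm cannot do raises bot.IKError and nothing moves.
- bot.finish_job(): hands the job in; it is judged then, once.
The state is a dict: "t": time; "joint_pos": joint angles; "qvel": joint speeds; "joint_torque": joint torques, N m; "tcp_pos": TCP position; "orientation": TCP orientation; "ft_force": force on the tool from outside, world axes, zero at the start; "ft_torque": the same for the moment, N m; "grip_width": finger opening in mm; "gripper_force": force on a finger pad.
Only numpy, scipy, OpenCV 4.12 (cv2) and the standard library are available. Lean on these libraries where they do the work, as an engineer would, in place of code of your own. Each camera call takes 0.05 s, during which the arm holds its last target. There are 200 camera calls.

TASK

Pack the telephone handset and the L-shaped metal bracket into the foam tray: press each gently and straight down into the cutout of its own shape until it sits fully home on the bottom, then let go. Do not force them into the foam, and leave the router, the mug and the power adapter where they are.

Things in the scene. Friction and masses are not known exactly. Their poses are not given: they have to be found in the camera images.
- handset_mid (a point): White telephone handset lying face down: two equal end blocks (each 50 x 54 wide x 40 high) joined by a straight handle 70 long x 38 wide, its top level with the blocks, its underside 14 above theirs. 170 x 54 x 40 overall, 0.2 kg, same either way round. Point: its centre, 20 above its underside; x along its length, z up. Grip the handle across y.
- bracket_mid (a point): Aluminium L-shaped bracket standing on edge, 42 high, walls 12 thick, 0.22 kg. Point: on the long leg's centre line, 21 above the underside, a good place to grip across y. x along the long leg, which runs from x=-70 to x=+50; the short leg (centre line x=+44) turns off at its +x end toward -y, its tip at y=-76; z up. Fits one way round only.
- tray: Fixed foam-lined tray, grey rim, 230 (x) x 250 (y); foam top 30 above the desk, rim 33. Two cutouts 20 deep, bottom 10 above the desk: dumbbell in the +y half, L in the -y half, 3 larger than the part all round. Springy beads bulge 4.5 from their walls: a part just laid in stops 10 to 14 too high, and must be pushed past them. Origin: centre of underside; z up.
- handset_seat (a point): Where handset_mid must be when fully home (30 above the desk; handset top then 20 above the foam). x along the cutout, axes parallel to the tray's. A downward push of 7 to 18 N brings the part past the beads to the hard bottom, where they hold it; over 60 N between part and tray counts as forcing.
- bracket_seat (a point): Where bracket_mid must be when fully home (31 above the desk; bracket top then 22 above the foam), with the same axes: x along the cutout's long leg, short leg at the +x end toward -y. A downward push of 7 to 18 N brings it past the beads to the hard bottom; over 60 N between part and tray counts as forcing.
- router: Bystander: black router standing upright, 38 x 130 x 177 high, on a 90 x 120 foot; origin at the centre of its underside.
- mug: Bystander: white ceramic mug, 80 across, 92 high, handle at its +y; origin at the centre of its underside.
- adapter: Bystander: black power adapter, 115 x 52 x 32 high; origin at the centre of its underside.
Things that resemble listed ones, but are neither listed nor needed, are in the scene too. Of the things shaped like the part that bears bracket_mid, the aluminium one is meant.

How it is judged:
By the outcome, as a careful person would: the job done as asked, in the order asked, and still so for the second after the job is handed in, with the robot touching nothing.
It also fails if it takes over 61 s, if anything falls off the work surface, if the arm or the gripper's body presses on something with over 40 N, if the wrist force passes 120 N, or if a joint passes its speed limit or range.

## Working session

There is one attempt and no reset: what is moved stays moved. The work goes in short steps, each a Python script; the robot and the scene stay as the last script left them, time stands still between calls to the robot, and variables do not carry over. Pictures are saved under pics/ and viewed, at most 10 in all, crops included, and the job is handed in when it is done.

```bash
mkdir -p pics; ls
python3 - <<'E'
from station import bot,snapshot,get_calibration
import cv2,numpy as np
for n in("top","scene"):
    cv2.imwrite(f"pics/{n}0.png",snapshot(n))
    c=get_calibration(n);print(n,c)
print(get_calibration("wrist"));print(bot.observe())
a=cv2.imread("pics/top0.png");cv2.imwrite("pics/top0b.png",cv2.resize(a,(800,500)))
E
```

```text
pics
top {'camera_matrix': array([[431.12530055,   0.        , 316.75712762],
       [  0.        , 431.12530055, 192.58744171],
       [  0.        ,   0.        ,   1.        ]]), 'k1': -0.06340856985517147, 'rvec': array([ 2.22070583, -2.16880116,  0.02780752]), 'tvec': array([  32.35632444,  549.24775148, 1596.77888537])}
scene {'camera_matrix': array([[504.41157084,   0.        , 318.26254127],
       [  0.        , 504.41157084, 200.43573508],
       [  0.        ,   0.        ,   1.        ]]), 'k1': -0.09355029565266963, 'rvec': array([ 1.50949144,  2.32201753, -0.63545029]), 'tvec': array([ 188.73794409, -432.96664745, 1716.40944252])}
{'camera_matrix': array([[318.18445185,   0.        , 316.13521057],
       [  0.        , 318.18445185, 194.9698474 ],
       [  0.        ,   0.        ,   1.        ]]), 'k1': 0.008787194929246567, 'tool_from_camera': array([[ 4.21755956e-04, -9.62604179e-01, -2.70911456e-01,
         6.77191945e+01],
       [ 9.99999898e-01,  4.50424848e-04, -4.36486841e-05,
        -1.01950881e-01],
       [ 1.64041657e-04, -2.70911410e-01,  9.62604270e-01,
        -1.78241621e+02],
       [ 0.00000000e+00,  0.00000000e+00,  0.00000000e+00,
         1.00000000e+00]])}
{'t': 0.1, 'joint_pos': array([ 9.04228834e-01,  2.59282270e-01,  1.53596047e+00, -3.20379179e-05,
        1.34803151e+00, -2.02802006e-01]), 'qvel': array([ 5.75166628e-04, -2.60172990e-03, -3.52589002e-03,  6.68235960e-04,
        1.54632947e-03,  7.41670273e-06]), 'joint_torque': array([ 2.95899321e-03, -4.46965921e+01, -2.91246808e+01, -1.05070587e-04,
        6.33762422e-03,  1.93268471e-05]), 'tcp_pos': array([245.67570584, 491.47705824, 194.05664348]), 'orientation': array([-3.13993924e+00, -3.08102124e-04,  2.67783402e+00]), 'ft_force': array([-0.21387569,  0.95161979, -0.91242027]), 'ft_torque': array([-0.03691068, -0.01940126,  0.01458931]), 'gripper_force': 0.0, 'grip_width': 85.17774376984868}
```

View pics/top0.png

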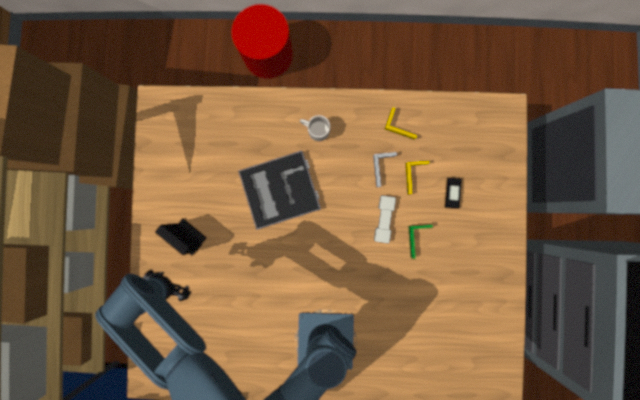

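View pics/scene0.png

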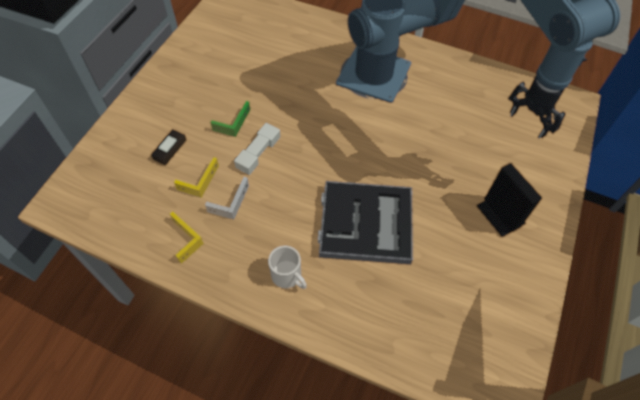

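The top view shows these look-alikes:
- **L shapes:** grey (382,166), yellow (410,175), yellow (400,125) and green (417,238).
- **Handset:** the white dumbbell at (385,219) is the only one.
- **Others:** tray (280,190), mug (318,127), adapter (454,193), router (181,236).

I choose the grey L at (382,166) as the aluminium bracket. Next I check it in a crop and get rough poses.

```bash
cat > h.py <<'E'
from station import bot,snapshot,get_calibration
import cv2,numpy as np
from scipy.spatial.transform import Rotation as Rn
def cam(name,state=None):
    c=get_calibration(name);K=c["camera_matrix"];d=np.array([c["k1"],0,0,0,0.])
    if name=="wrist":
        T=np.eye(4);T[:3,:3]=Rn.from_euler("xyz",state["orientation"]).as_matrix();T[:3,3]=state["tcp_pos"]
        W=np.linalg.inv(T@c["tool_from_camera"]);R,t=W[:3,:3],W[:3,3]
    else: R,t=cv2.Rodrigues(c["rvec"])[0],c["tvec"]
    return K,d,R,t
def proj(P,C):
    K,d,R,t=C
    return cv2.projectPoints(np.array(P,float).reshape(-1,1,3),cv2.Rodrigues(R)[0],t,K,d)[0][:,0]
def pix2world(uv,z,C):
    K,d,R,t=C
    n=cv2.undistortPoints(np.array(uv,float).reshape(-1,1,2),K,d)[:,0]
    D=np.c_[n,np.ones(len(n))]@R;o=-R.T@t
    return o+D*((z-o[2])/D[:,2])[:,None]
E
python3 - <<'E'
from h import *
np.set_printoptions(precision=1,suppress=True)
a=cv2.imread("pics/top0.png")
cv2.imwrite("pics/crop0.png",cv2.resize(a[95:265,230:470],(800,567),interpolation=cv2.INTER_CUBIC))
C=cam("top")
for n,uv,z in[("handset ends",[(388,198),(383,241)],40),("bracket long far,corner,short tip",[(380,185),(378,155),(397,154)],42),("tray corners",[(240,172),(303,153),(320,208),(257,227)],33),("mug",[(318,127)],92),("adapter",[(454,193)],32)]:
    print(n,pix2world(uv,z,C).tolist())
E
```

```text
handset ends [[533.4831597312233, -216.14484347698715, 40.0], [376.21169493017237, -200.83274116782337, 40.0]]
bracket long far,corner,short tip [[580.297608815794, -185.72760488709935, 42.0], [690.3677816924478, -176.49118417948057, 42.0], [695.7374028811229, -246.2425633776141, 42.0]]
tray corners [[617.0769923904256, 330.94263661369, 33.0], [692.6423471937695, 99.34913910809222, 33.0], [491.11281106777744, 31.75814585900033, 33.0], [415.649197089058, 261.8242330742919, 33.0]]
mug [[779.3846550663243, 45.34591535906556, 92.0]]
adapter [[557.8278195195945, -461.16221055496766, 32.0]]
```

View pics/crop0.png

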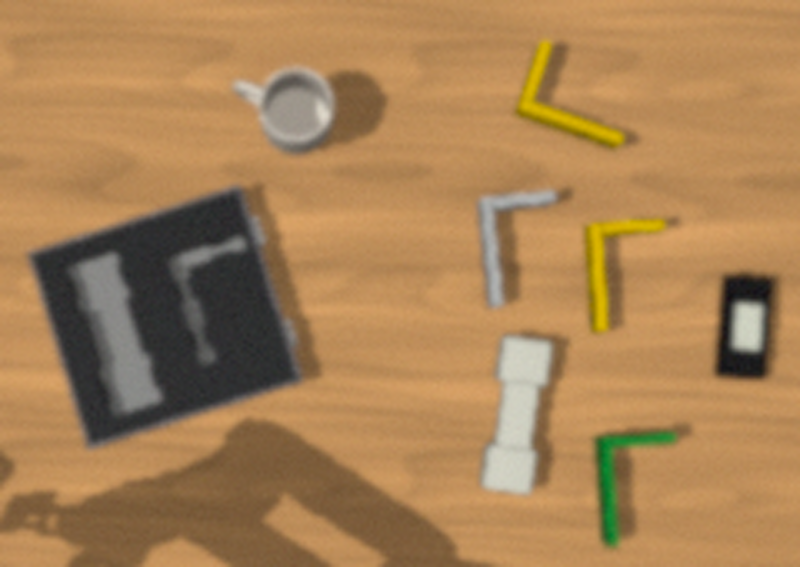

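The crop confirms the choice: the grey L at crop (490,245) is bare aluminium, its neighbours are yellow or green, and the L and dumbbell cutouts are visible in the tray. Now close wrist looks.

Run:
```python
from h import *
import pickle
np.set_printoptions(precision=3,suppress=True)
out={}
def best(p,yaw):
    q0=bot.observe()["joint_pos"];c=[]
    for y in(yaw,yaw+np.pi,yaw-np.pi):
        q=bot.ik(p,[np.pi,0,y])
        if q is not None:c.append((np.abs(np.array(q)-q0).max(),y,q))
    return sorted(c,key=lambda v:v[0])
for n,p,y in[("tray",(554,181,215),0.33),("bracket",(640,-205,190),0.09),("handset",(455,-208,190),-0.097)]:
    b=best(p,y);print(n,[(round(v[0],2),round(v[1],2)) for v in b])
    bot.goto_joints(b[0][2]);bot.dwell(.25)
    s=bot.observe();im=snapshot("wrist");out[n]=(s,im);print(s["t"],s["tcp_pos"],s["orientation"],s["joint_pos"])
    cv2.imwrite(f"pics/w_{n}.png",im)
pickle.dump(out,open("w.pkl","wb"))
a=np.vstack([np.hstack([out["bracket"][1],out["handset"][1]])]);cv2.imwrite("pics/wparts.png",cv2.resize(a,(800,250)))
```

```text
tray [(np.float64(1.57), 0.33), (np.float64(1.57), 3.47), (np.float64(1.57), -2.81)]
1.9583 [553.667 181.77  215.054] [-3.142 -0.     0.332] [0.126 0.305 1.421 0.    1.415 1.365]
bracket [(np.float64(0.6), 0.09), (np.float64(3.5), 3.23), (np.float64(3.5), -3.05)]
3.7333 [ 640.302 -203.755  190.325] [ 3.141 -0.     0.092] [-0.474  0.482  1.217  0.     1.442  1.005]
handset [(np.float64(0.44), -0.1), (np.float64(3.13), 3.04), (np.float64(3.13), -3.24)]
4.8 [ 456.071 -208.104  189.743] [-3.141  0.    -0.096] [-0.651  0.175  1.656  0.     1.311  1.016]
```

View pics/w_tray.png

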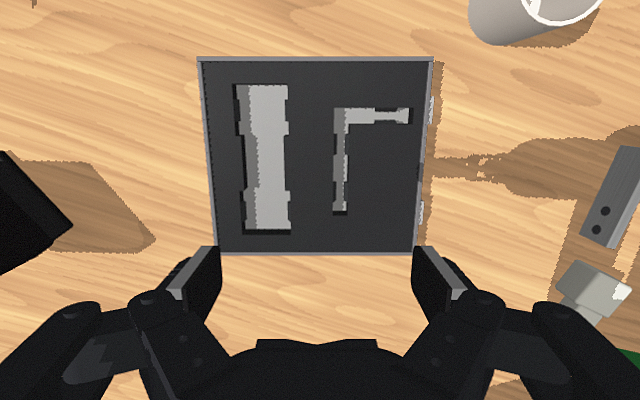

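View pics/wparts.png

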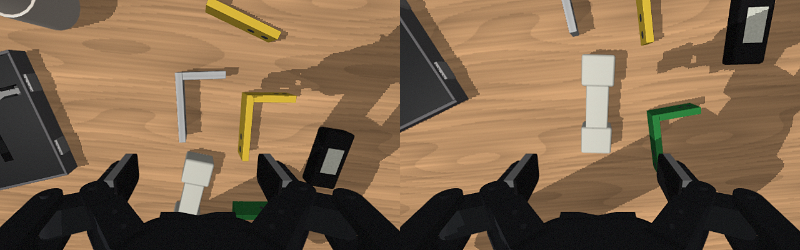

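The wrist views show the tray with the dumbbell floor around (267,158) and the L floor around (345,150). The bracket's corner is near (182,75) and the handset is centred near (597,103), both in the half-scale composite. Next I fit the known shapes to masks.

```bash
cat > fit.py <<'E'
from h import *
from scipy.optimize import minimize
S=16
DB=np.array([(-85,-27),(-35,-27),(-35,-19),(35,-19),(35,-27),(85,-27),(85,27),(35,27),(35,19),(-35,19),(-35,27),(-85,27)],float)
EL=np.array([(-70,-6),(38,-6),(38,-76),(50,-76),(50,6),(-70,6)],float)
DBc=DB+np.c_[np.sign(DB[:,0])*np.where(abs(DB[:,0])>40,3,-3),np.sign(DB[:,1])*3]
ELc=np.array([(-73,-9),(35,-9),(35,-79),(53,-79),(53,9),(-73,9)],float)
RECT=np.array([(-115,-125),(115,-125),(115,125),(-115,125)],float)
def W(poly,p,z):
    c,s=np.cos(p[2]),np.sin(p[2])
    return np.c_[poly@np.array([[c,s],[-s,c]])+p[:2],np.full(len(poly),z)]
def fill(uv):
    m=np.zeros((400,640),np.uint8);cv2.fillPoly(m,[np.round(uv*S).astype(np.int32)],255,cv2.LINE_AA,4);return m
def prism(poly,p,z0,z1,C):
    a=proj(W(poly,p,z0),C);b=proj(W(poly,p,z1),C);m=fill(b)
    if z0==z1:return m
    m=np.maximum(m,fill(a))
    for i in range(len(a)):
        j=(i+1)%len(a);m=np.maximum(m,fill(cv2.convexHull(np.array([a[i],a[j],b[j],b[i]],np.float32))[:,0]))
    return m
def fit(mask,model,p0):
    mask=cv2.GaussianBlur(mask,(0,0),1).astype(float)
    f=lambda v:((cv2.GaussianBlur(model((v[0],v[1],v[2]/50)),(0,0),1)-mask)**2).sum()/65025
    v=np.array([p0[0],p0[1],p0[2]*50]);best=None
    for d in(8,2):
        r=minimize(f,v,method="Nelder-Mead",options=dict(initial_simplex=np.vstack([v]+[v+d*e for e in np.eye(3)]),xatol=.03,fatol=.05));v=r.x
    return np.array([v[0],v[1],v[2]/50]),r.fun
def mask_of(im,lo,hi,box,satmax):
    hsv=cv2.cvtColor(im,cv2.COLOR_BGR2HSV);m=((hsv[...,1]<satmax)&(hsv[...,2]>=lo)&(hsv[...,2]<=hi)).astype(np.uint8)*255
    o=np.zeros_like(m);x0,y0,x1,y1=box;o[y0:y1,x0:x1]=m[y0:y1,x0:x1];return o
E
python3 - <<'E'
from fit import *
import pickle
np.set_printoptions(precision=3,suppress=True)
o=pickle.load(open("w.pkl","rb"));vis=[]
def big(im,box):x0,y0,x1,y1=box;return cv2.resize(im[y0:y1,x0:x1],(400,300))
def go(n,key,box,lo,hi,sat,model,p0,outl):
    s,im=o[key];C=cam("wrist",s);m=mask_of(im,lo,hi,box,sat)
    k,l,st,_=cv2.connectedComponentsWithStats(m)
    m=np.where((l>0)&(st[l,4]>30),m,0).astype(np.uint8)
    p,e=fit(m,lambda v:model(v,C),p0);print(n,p,"resid px",e,"mask px",(m>0).sum())
    v=im.copy();k2=3;v=cv2.resize(v,None,fx=k2,fy=k2,interpolation=cv2.INTER_CUBIC)
    for poly,z,col in outl:cv2.polylines(v,[np.round((proj(W(poly,p,z),C)+.5)*k2).astype(int)],True,col,1)
    x0,y0,x1,y1=[b*k2 for b in box];v=v[y0:y1,x0:x1];f=min(400/v.shape[1],300/v.shape[0]);v=cv2.resize(v,None,fx=f,fy=f)
    c=np.zeros((300,400,3),np.uint8);c[:v.shape[0],:v.shape[1]]=v;vis.append(c);return p
print({k:o["bracket"][1][y,x].tolist() for k,(y,x) in dict(top=(160,289),side=(215,295),sht=(118,330)).items()})
h=go("handset","handset",(280,80,350,260),110,255,60,lambda v,C:np.maximum(prism(DB[[0,1,10,11]],v,0,40,C),np.maximum(prism(DB[[4,5,6,7]],v,0,40,C),prism(DB[[2,3,8,9]],v,14,40,C))),(455,-208,-.097),[(DB,40,(0,0,255))])
b=go("bracket","bracket",(270,100,370,240),90,255,60,lambda v,C:prism(EL,v,0,42,C),(640,-181,.09),[(EL,42,(0,0,255))])
fl=lambda P:(lambda v,C:np.minimum(prism(P,v,30,30,C),prism(P,v,10,10,C)))
hs=go("hseat","tray",(225,75,300,240),90,255,60,fl(DBc),(540,235,.33),[(DBc,30,(0,0,255)),(DBc,10,(0,255,0))])
bs=go("bseat","tray",(325,95,418,220),90,255,60,fl(ELc),(570,150,.33),[(ELc,30,(0,0,255)),(ELc,10,(0,255,0))])
s,im=o["tray"];C=cam("wrist",s)
tc=pix2world([(196,57),(434,57)],33,C);print("tray far rim corners",tc,"yaw",np.arctan2(*(tc[0]-tc[1])[[1,0]])-np.pi/2)
pickle.dump((h,b,hs,bs),open("p.pkl","wb"))
cv2.imwrite("pics/fit.png",np.vstack([np.hstack(vis[:2]),np.hstack(vis[2:])]))
E
```

```text
{'top': [169, 171, 171], 'side': [178, 179, 178], 'sht': [174, 176, 176]}
handset [ 457.964 -207.576   -0.123] resid px 302.82111495578624 mask px 7020
bracket [ 647.16  -173.329    0.114] resid px 245.42774317570166 mask px 2173
hseat [537.683 240.235   0.336] resid px 226.03784698193002 mask px 6185
bseat [576.491 158.999   0.331] resid px 388.4946251441753 mask px 2049
tray far rim corners [[624.491 338.516  33.   ]
 [705.639 103.192  33.   ]] yaw 0.33206511195225885
```

View pics/fit.png

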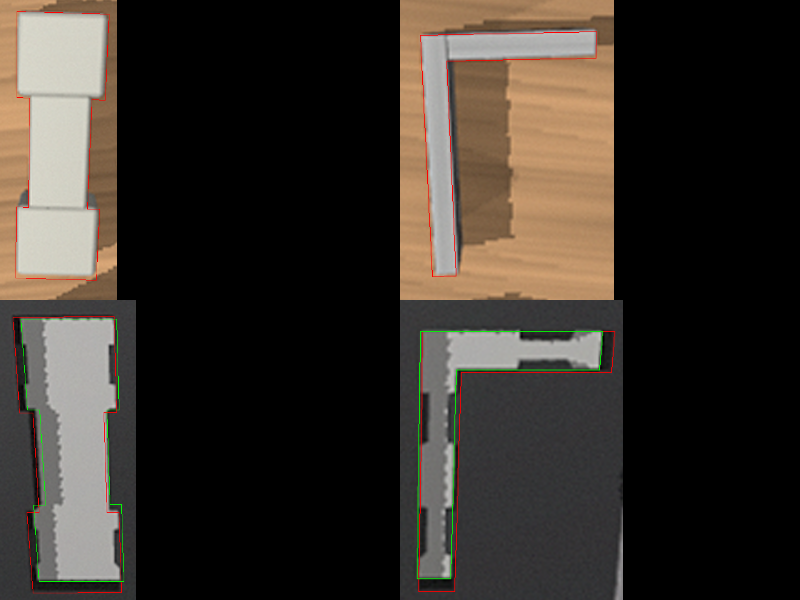

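The fits line up well with the handset, the bracket and both cutouts. Next I pick the handset and look at it held, to calibrate the offset.

Run:
```python
from fit import *
import pickle
np.set_printoptions(precision=2,suppress=True)
h,b,hs,bs=pickle.load(open("p.pkl","rb"))
R=lambda y:[np.pi,0,y]
bot.reach([h[0],h[1],75],R(h[2]))
bot.servo_line([h[0],h[1],20],max_speed=120)
print(bot.observe()["t"],bot.observe()["tcp_pos"],bot.observe()["ft_force"])
bot.close();s=bot.observe();print(s["t"],s["grip_width"],s["gripper_force"],s["tcp_pos"],s["orientation"],s["ft_force"])
bot.servo_line([h[0],h[1],120],max_speed=150)
bot.reach([hs[0],hs[1],110],R(hs[2]))
bot.dwell(.2);s=bot.observe();im=snapshot("wrist");print(s["t"],s["grip_width"],s["ft_force"],s["ft_torque"],s["tcp_pos"])
pickle.dump((s,im),open("held_h.pkl","wb"));cv2.imwrite("pics/held_h.png",im)
```

```text
5.9917 [ 458.97 -208.34   21.23] [-0.07 -0.46  0.81]
6.7583 -0.08751775222592117 0.0 [ 457.93 -207.56   19.95] [-3.14  0.   -0.12] [ 0.23 -0.13 -0.21]
9.4417 0.28915910047576293 [ 0.14 -0.34  0.21] [ 0.02 -0.02 -0.05] [538.1  239.18 110.08]
```

View pics/held_h.png

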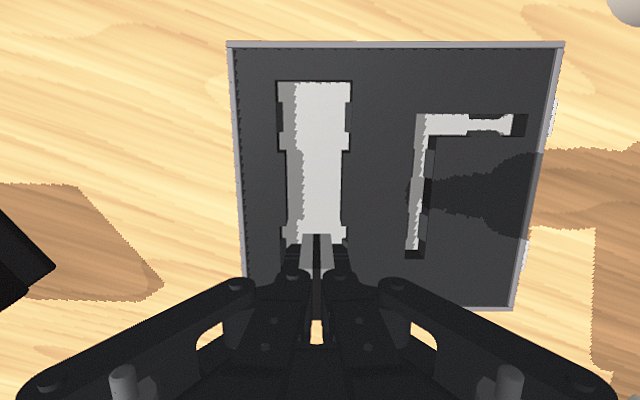

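The gripper is empty in this picture: the fingers are shut at (317,255) and there is no handset. I check where the handset is now.

Run:
```python
from fit import *
import pickle
np.set_printoptions(precision=2,suppress=True)
s,im0=pickle.load(open("held_h.pkl","rb"));C=cam("wrist",s)
print("tcp px",proj([s["tcp_pos"]],C), "rot",s["orientation"])
im=snapshot("top");cv2.imwrite("pics/top1.png",im)
a=cv2.imread("pics/top0.png")
f=lambda i:cv2.resize(i[130:260,340:470],(400,400),interpolation=cv2.INTER_CUBIC)
cv2.imwrite("pics/cmp1.png",np.hstack([f(a),f(im)]))
```

```text
tcp px [[314.88 225.5 ]] rot [ 3.14 -0.    0.33]
```

View pics/cmp1.png

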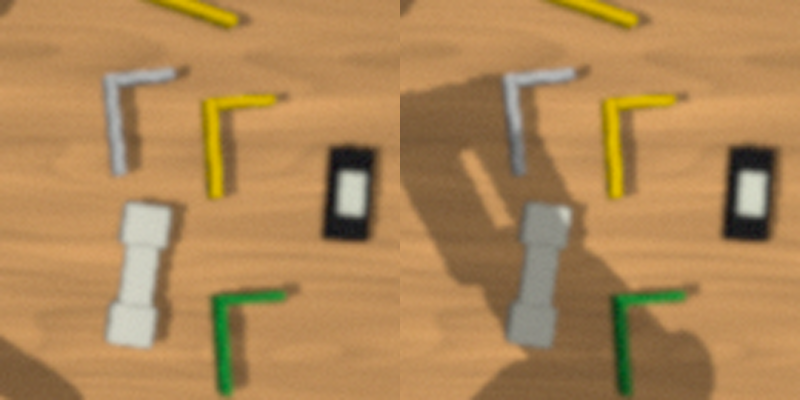

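The handset has not moved, so the shut fingers must have passed above it. The tips also appear at row 235 where 225 or less was expected. I find the true tip height by gently touching the handset's top with the fingers shut.

Run:
```python
from fit import *
import pickle
np.set_printoptions(precision=2,suppress=True)
h,b,hs,bs=pickle.load(open("p.pkl","rb"))
print("pinch_z",bot.pinch_z)
bot.reach([h[0],h[1],52],[np.pi,0,h[2]]);bot.dwell(.15)
f0=bot.observe()["ft_force"][2];print(bot.observe()["t"],f0)
z=52
while z>4:
    z-=2;bot.servo_line([h[0],h[1],z],max_speed=40);s=bot.observe()
    if abs(s["ft_force"][2]-f0)>2.5:break
print(z,s["tcp_pos"],s["ft_force"]-[0,0,f0],s["t"])
bot.servo_line([h[0],h[1],z+40]);print(bot.observe()["t"])
```

```text
pinch_z 18.700000000000003
11.3667 0.008998841076721588
4 [ 457.85 -207.51    3.87] [ 0.46  0.13 -1.06] 17.3667
17.7833
```

Run:
```python
from fit import *
import pickle
h,b,hs,bs=pickle.load(open("p.pkl","rb"))
s=bot.observe();w=snapshot("wrist");sc=snapshot("scene");tp=snapshot("top")
pickle.dump((s,w,sc,tp),open("dbg.pkl","wb"))
C=cam("wrist",s)
print(s["tcp_pos"],s["joint_pos"],"tcp wrist",proj([s["tcp_pos"]],C),"scene",proj([s["tcp_pos"],[h[0],h[1],40]],cam("scene")),"top",proj([s["tcp_pos"]],cam("top")))
cv2.polylines(w,[np.round(proj(W(DB,h,40),C)).astype(int)],True,(0,0,255),1)
f=lambda i,b:cv2.resize(i[b[1]:b[3],b[0]:b[2]],(400,300),interpolation=cv2.INTER_CUBIC)
cv2.imwrite("pics/dbg.png",np.vstack([cv2.resize(w,(480,300)),np.zeros((0,480,3),np.uint8)]) if 0 else np.vstack([np.hstack([f(sc,(200,70,320,160)),f(tp,(320,150,440,240))]),np.hstack([cv2.resize(w,(480,300)),np.zeros((300,320,3),np.uint8)])]))
```

```text
[ 458.29279355 -207.79076671   44.23815309] [-6.47719316e-01  3.32366991e-01  1.84395338e+00  4.52804062e-05
  9.63814344e-01  1.04555350e+00] tcp wrist [[315.38644071 225.92493996]] scene [[256.03771882 143.58992507]
 [256.28650569 144.39598502]] top [[385.51122298 218.54551091]]
```

View pics/dbg.png

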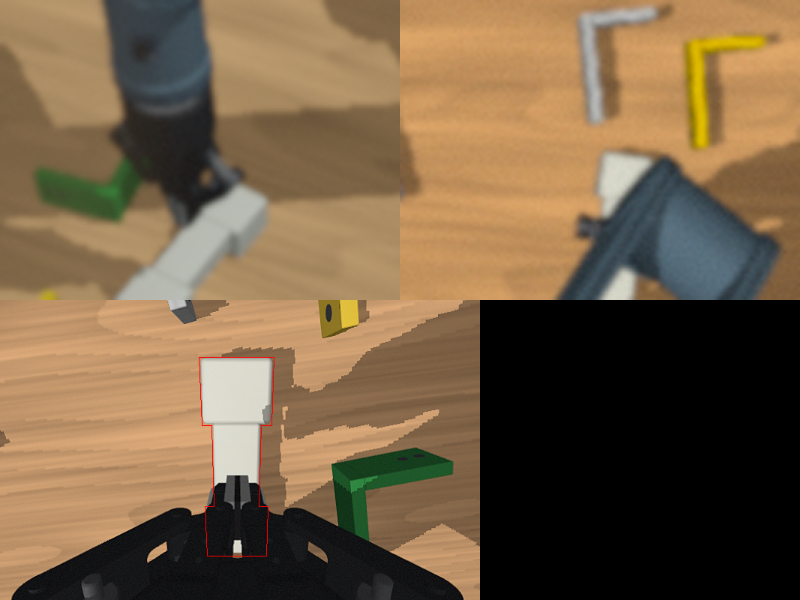

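The overlay on the handset fits exactly. The scene crop shows the fingertips (around crop (180,225)) well above the handle, so the real tips sit higher than the reported TCP, by about 40 mm according to the perspective. I continue the touch lower in small steps to measure it.

Run:
```python
from fit import *
import pickle
np.set_printoptions(precision=2,suppress=True)
h,b,hs,bs=pickle.load(open("p.pkl","rb"))
bot.servo_line([h[0],h[1],5],max_speed=120);bot.dwell(.1)
f0=bot.observe()["ft_force"][2];z=5;print(f0)
while z>-14:
    z-=2
    try: bot.servo_line([h[0],h[1],z],max_speed=60)
    except bot.IKError as e: print("ik",e);break
    s=bot.observe();print(z,s["tcp_pos"][2],s["ft_force"][2]-f0)
    if abs(s["ft_force"][2]-f0)>2.5:break
print(s["tcp_pos"],s["ft_force"],s["ft_torque"],s["t"])
```

```text
-0.7715676323242882
3 3.5560150749782067 8.233449331215487
[ 458.11 -207.67    3.56] [-1.97  0.71  7.46] [0.08 0.28 0.02] 18.7583
```

Contact came at TCP z ≈ 3.6 on the handset top (z = 40), so the real tips sit about 36 mm above the reported TCP. I grip again with that correction and guard on force.

```bash
cat >> h.py <<'E'
OFF=36.4
def down(x,y,z,step=4,speed=60,lim=5,verbose=True):
    """lower to tcp z in steps, stop when vertical force changes by lim"""
    f0=bot.observe()["ft_force"].copy();zc=bot.observe()["tcp_pos"][2]
    while zc>z+.05:
        zc=max(z,zc-step);bot.servo_line([x,y,zc],max_speed=speed);s=bot.observe();f=s["ft_force"]-f0
        if verbose:print("z %.1f at %.1f f %s t %.1f"%(zc,s["tcp_pos"][2],np.round(f,1),s["t"]))
        if abs(f[2])>lim:return False
    return True
E
python3 - <<'E'
from fit import *
import pickle
np.set_printoptions(precision=2,suppress=True)
h,b,hs,bs=pickle.load(open("p.pkl","rb"))
bot.servo_line([h[0],h[1],12]);bot.ungrasp();bot.dwell(.05)
ok=down(h[0],h[1],19-OFF,step=10,speed=80)
if ok:
    bot.close();s=bot.observe();print(s["t"],s["grip_width"],s["gripper_force"],s["tcp_pos"],s["ft_force"])
    if s["grip_width"]>30:
        bot.servo_line([h[0],h[1],50]);
        s=bot.observe();print(s["t"],s["grip_width"],s["ft_force"])
        bot.reach([hs[0],hs[1],45],[np.pi,0,hs[2]]);bot.dwell(.2)
        s=bot.observe();im=snapshot("wrist");print(s["t"],s["grip_width"],s["ft_force"],s["ft_torque"],s["tcp_pos"])
        pickle.dump((s,im),open("held_h.pkl","wb"));cv2.imwrite("pics/held_h2.png",im)
E
```

```text
z 2.0 at 1.5 f [-0.7 -0.1  0.2] t 20.1
z -8.0 at -8.3 f [-1.5  1.1  0.4] t 20.4
z -17.4 at -17.6 f [-1.3 -0.7 -0.8] t 20.7
21.1667 36.624831782565 62.05514073371887 [ 458.39 -207.89  -16.87] [-1.42  0.4   5.16]
21.7667 36.431810042433845 [-0.15 -0.57 -1.25]
23.6333 36.94319411653645 [-0.07  0.04 -2.17] [0.04 0.   0.02] [538.11 239.14  45.06]
```

Run:
```python
from fit import *
import pickle
np.set_printoptions(precision=3,suppress=True)
h,b,hs,bs=pickle.load(open("p.pkl","rb"))
s,im=pickle.load(open("held_h.pkl","rb"));C=cam("wrist",s)
z0=s["tcp_pos"][2]+16.87
p0=np.r_[s["tcp_pos"][:2],s["orientation"][2]]
t=proj(W(DB,p0,z0+40),C);print("top px",np.round(t).astype(int).tolist())
V=cv2.cvtColor(im,cv2.COLOR_BGR2HSV)
u0,u1=int(t[:,0].min())-25,int(t[:,0].max())+25;v0=max(0,int(t[:,1].min())-25)
for v in range(v0,240,25):print(v,V[v,u0:u1:8,2].tolist())
m=mask_of(im,110,255,(u0,v0,u1,215),60)
roi=np.zeros_like(m);roi[v0:215,u0:u1]=255
mod=lambda v:np.minimum(roi,np.maximum(prism(DB[[0,1,10,11]],v,z0,z0+40,C),np.maximum(prism(DB[[4,5,6,7]],v,z0,z0+40,C),prism(DB[[2,3,8,9]],v,z0+14,z0+40,C))))
p,e=fit(m,mod,p0);print("held",p,"tcp",p0,"resid",e,(m>0).sum())
cv2.imwrite("pics/m.png",m)
```

```text
top px [[369, 428], [374, 343], [356, 343], [362, 195], [383, 195], [391, 58], [238, 58], [246, 195], [266, 195], [273, 343], [255, 343], [260, 428]]
33 [63, 58, 63, 62, 60, 61, 62, 59, 63, 62, 61, 60, 60, 63, 59, 60, 59, 59, 61, 56, 58, 58, 56, 54, 56, 53]
58 [63, 63, 62, 61, 60, 62, 60, 59, 53, 58, 61, 60, 60, 59, 60, 58, 56, 60, 59, 56, 57, 55, 54, 59, 57, 54]
83 [65, 61, 64, 61, 107, 244, 244, 243, 243, 244, 243, 243, 242, 242, 242, 242, 242, 241, 240, 239, 240, 239, 115, 37, 37, 36]
108 [65, 61, 61, 59, 55, 243, 243, 242, 242, 242, 243, 243, 242, 241, 240, 240, 241, 240, 241, 240, 239, 229, 27, 33, 37, 37]
133 [38, 63, 62, 60, 59, 241, 243, 242, 242, 242, 241, 242, 242, 241, 241, 240, 240, 240, 239, 239, 239, 213, 35, 32, 41, 39]
158 [111, 59, 56, 55, 57, 243, 241, 241, 242, 240, 240, 241, 241, 239, 240, 240, 241, 240, 240, 238, 239, 196, 39, 35, 37, 35]
183 [131, 42, 59, 52, 53, 253, 241, 241, 240, 241, 240, 241, 240, 240, 239, 239, 239, 239, 238, 239, 239, 183, 33, 38, 35, 33]
208 [132, 29, 57, 51, 57, 55, 52, 47, 241, 241, 240, 240, 241, 240, 240, 239, 238, 239, 238, 30, 29, 34, 30, 35, 37, 32]
233 [218, 56, 55, 50, 52, 50, 53, 53, 240, 240, 241, 240, 240, 240, 239, 239, 237, 240, 230, 32, 34, 34, 34, 33, 37, 34]
held [537.438 238.012   0.336] tcp [538.107 239.142   0.334] resid 1082.0769088811996 20405
```

Run:
```python
from fit import *
import pickle
np.set_printoptions(precision=3,suppress=True)
s,im=pickle.load(open("held_h.pkl","rb"));C=cam("wrist",s)
p0=np.r_[s["tcp_pos"][:2],s["orientation"][2]]
def run(m,roi,C,p0,zs):
  for z0 in zs:
    mod=lambda v:np.minimum(roi,np.maximum(prism(DB[[0,1,10,11]],v,z0,z0+40,C),np.maximum(prism(DB[[4,5,6,7]],v,z0,z0+40,C),prism(DB[[2,3,8,9]],v,z0+14,z0+40,C))))
    p,e=fit(m,mod,p0);print("z0",round(z0,1),"held",p,"resid",round(e))
m=mask_of(im,150,255,(213,33,416,215),60);roi=np.zeros_like(m);roi[33:215,213:416]=255
print("tcp",p0,s["tcp_pos"][2]);run(m,roi,C,p0,(40,44,48,52,56))
# scale check on the desk, from the touch pose
s2,w,_,_=pickle.load(open("dbg.pkl","rb"));C2=cam("wrist",s2)
m2=mask_of(w,150,255,(240,60,380,220),60);roi2=np.zeros_like(m2);roi2[60:220,240:380]=255
print("desk");run(m2,roi2,C2,np.array([458,-207.6,-.123]),(-12,-6,0,6))
```

```text
tcp [538.107 239.142   0.334] 45.061007883686415
z0 40 held [539.678 239.412   0.332] resid 1930
z0 44 held [539.33  238.767   0.336] resid 1335
z0 48 held [539.004 238.725   0.332] resid 700
z0 52 held [538.507 238.677   0.333] resid 159
z0 56 held [538.172 238.557   0.334] resid 124
desk
z0 -12 held [ 458.089 -207.312   -0.122] resid 172
z0 -6 held [ 457.655 -207.649   -0.117] resid 370
z0 0 held [ 457.193 -207.632   -0.121] resid 752
z0 6 held [ 456.666 -207.393   -0.12 ] resid 1235
```

Run:
```python
from fit import *
import pickle
np.set_printoptions(precision=2,suppress=True)
o=pickle.load(open("w.pkl","rb"));h,b,hs,bs=pickle.load(open("p.pkl","rb"))
s1,i1=o["tray"];s2=dict(tcp_pos=np.array([538.1,239.18,110.08]),orientation=np.array([np.pi,0,.334]));i2=cv2.imread("pics/held_h.png")
def run(n,s,im,P,box,p0,dzs=(-12,-8,-4,0,4)):
    C=cam("wrist",s);m=mask_of(im,90,255,box,60);roi=np.zeros_like(m);x0,y0,x1,y1=box;roi[y0:y1,x0:x1]=255
    for dz in dzs:
        p,e=fit(m,lambda v:np.minimum(roi,np.minimum(prism(P,v,30+dz,30+dz,C),prism(P,v,10+dz,10+dz,C))),p0);print(n,dz,p,round(e))
run("hs far",s1,i1,DBc,(225,75,300,240),hs)
run("hs near",s2,i2,DBc,(262,70,365,228),hs)
run("bs far",s1,i1,ELc,(325,95,418,220),bs)
run("bs near",s2,i2,ELc,(395,105,530,262),bs)
```

```text
hs far -12 [535.87 241.65   0.33] 209
hs far -8 [536.19 240.84   0.33] 193
hs far -4 [537.58 240.62   0.34] 193
hs far 0 [537.92 239.97   0.33] 223
hs far 4 [538.89 239.65   0.33] 266
hs near -12 [537.85 240.55   0.33] 390
hs near -8 [537.51 240.53   0.33] 354
hs near -4 [537.51 240.55   0.33] 332
hs near 0 [537.25 240.44   0.33] 332
hs near 4 [537.14 240.31   0.33] 362
bs far -12 [576.37 157.24   0.33] 369
bs far -8 [576.47 157.77   0.33] 365
bs far -4 [576.45 158.15   0.33] 372
bs far 0 [576.8  158.7    0.33] 396
bs far 4 [576.97 159.6    0.32] 425
bs near -12 [577.32 155.01   0.32] 706
bs near -8 [576.91 156.29   0.32] 681
bs near -4 [576.8  157.61   0.32] 668
bs near 0 [576.49 159.01   0.33] 716
bs near 4 [575.98 160.25   0.33] 757
```

Run:
```python
from fit import *
import pickle
np.set_printoptions(precision=2,suppress=True)
x,y=537.2,241.0
bot.servo_line([x,y,18],[np.pi,0,.334],max_speed=80);bot.dwell(.35);s=bot.observe();print(s["t"],s["tcp_pos"],s["orientation"],s["ft_force"])
r=down(x,y,-7,step=3,speed=40,lim=24);s=bot.observe();print(r,s["tcp_pos"],s["ft_force"],s["ft_torque"],s["grip_width"])
```

```text
24.525 [537.51 241.1   18.4 ] [ 3.14 -0.    0.33] [ 0.18  0.65 -1.4 ]
z 15.4 at 15.2 f [ 0.  -1.4 -0.7] t 24.8
z 12.4 at 12.1 f [-0.2 -0.8 -0.8] t 25.0
z 9.4 at 9.1 f [ 0.4 -1.3 -1.2] t 25.3
z 6.4 at 6.1 f [-0.1 -0.7  0.1] t 25.5
z 3.4 at 3.5 f [ 1.5 -0.   1. ] t 25.8
z 0.4 at 0.5 f [1.3 0.9 0.9] t 26.0
z -2.6 at -2.9 f [2.6 1.  0.5] t 26.3
z -5.6 at -6.0 f [ 2.2  1.3 -2. ] t 26.5
z -7.0 at -6.8 f [0.9 0.4 2.3] t 26.8
True [537.11 240.99  -6.84] [1.1  1.02 0.87] [ 0.15 -0.07 -0.02] 36.552032553869324
```

Run:
```python
from fit import *
import pickle
np.set_printoptions(precision=2,suppress=True)
x,y=537.2,241.0
s=bot.observe();im=snapshot("wrist");pickle.dump((s,im),open("seat_h.pkl","wb"));cv2.imwrite("pics/seat_h.png",im)
C=cam("wrist",s);p0=np.array([537.2,240.5,.334])
z=10
t=proj(W(DB,p0,50),C);print(np.round(t).astype(int)[[5,6]].tolist())
m=mask_of(im,195,255,(213,20,416,205),60);roi=np.zeros_like(m);roi[20:205,213:416]=255
for z0 in(-2,2,6,10,14,18):
    mod=lambda v:np.minimum(roi,np.maximum(prism(DB[[0,1,10,11]],v,z0+25,z0+40,C),np.maximum(prism(DB[[4,5,6,7]],v,z0+25,z0+40,C),prism(DB[[2,3,8,9]],v,z0+25,z0+40,C))))
    p,e=fit(m,mod,p0);print(z0,p,round(e))
```

```text
[[392, 59], [239, 59]]
-2 [537.24 240.69   0.34] 81
2 [537.2  240.58   0.34] 193
6 [536.63 240.39   0.34] 815
10 [535.91 240.56   0.34] 1600
14 [535.75 239.76   0.33] 2459
18 [534.69 240.65   0.34] 3295
```

Run:
```python
from fit import *
import pickle
np.set_printoptions(precision=2,suppress=True)
D=pickle.load(open("dbg.pkl","rb"))
for n,(s,im),p0,zs in(("desk",D[:2],(458,-207.6,-.122),range(-18,8,3)),("held",pickle.load(open("held_h.pkl","rb")),(538,239,.334),range(44,66,3)),("seat",pickle.load(open("seat_h.pkl","rb")),(537.2,240.5,.334),range(-12,14,3))):
    C=cam("wrist",s);box=(213,20,416,205);m=mask_of(im,195,255,box,60);roi=np.zeros_like(m);roi[20:205,213:416]=255
    r=[]
    for z0 in zs:
        p,e=fit(m,lambda v:np.minimum(roi,prism(DB,v,z0+40,z0+40,C)),p0);r.append((z0,round(e),np.round(p,2).tolist()))
    e=np.array([v[1] for v in r]);i=e.argmin();print(n,"tcp z",s["tcp_pos"][2],r[i],e)
```

```text
desk tcp z 44.238153085789634 (-18, 279, [456.93, -206.44, -0.13]) [ 279  366  515  688  867 1069 1278 1497 1727]
held tcp z 45.061007883686415 (50, 73, [538.24, 238.79, 0.34]) [ 789  367   73   96  484 1032 1625 2270]
seat tcp z -6.837754649353774 (0, 45, [537.13, 240.7, 0.34]) [1377  954  523  159   45  305  820 1385 2024]
```

Run:
```python
from fit import *
bot.dwell(.1);print(bot.observe()["ft_force"])
r=down(537.2,241.0,-13,step=1.5,speed=30,lim=15);s=bot.observe();print(r,s["tcp_pos"],s["ft_force"],s["ft_torque"],s["grip_width"],s["t"])
```

```text
[0.35079473 1.00547308 2.47252514]
z -8.4 at -6.9 f [-3.2 -2.3 10.2] t 27.2
z -9.9 at -6.9 f [-7.4 -2.6 20.1] t 27.4
False [537.17633939 240.98064366  -6.91023681] [-7.01953956 -1.59278884 22.54385204] [-0.2665072   1.18426039 -0.01414265] 36.633125406147144 27.425
```

The hard stop at TCP z = -6.9 is exactly the home height predicted from the grasp (-16.87 + 10). I relax, release and check, then fetch the bracket.

Run:
```python
from fit import *
import pickle
np.set_printoptions(precision=2,suppress=True)
h,b,hs,bs=pickle.load(open("p.pkl","rb"))
bot.servo_line([537.2,241,-7.2],max_speed=40);bot.ungrasp()
s=bot.observe();print(s["t"],s["ft_force"],s["grip_width"])
bot.servo_line([537.2,241,70],max_speed=160);bot.dwell(.1)
s=bot.observe();im=snapshot("wrist");pickle.dump((s,im),open("rel_h.pkl","wb"));cv2.imwrite("pics/rel_h.png",im)
bot.reach([b[0],b[1],70],[np.pi,0,b[2]])
bot.servo_line([b[0],b[1],30],max_speed=120);bot.dwell(.1)
ok=down(b[0],b[1],22.5-OFF,step=11,speed=80)
if ok:
    bot.close();s=bot.observe();print(s["t"],s["grip_width"],s["gripper_force"],s["tcp_pos"],s["orientation"],s["ft_force"])
    if s["grip_width"]>8:
        bot.servo_line([b[0],b[1],60]);bot.dwell(.1);s=bot.observe();print(s["t"],s["grip_width"],s["ft_force"],s["ft_torque"])
        im=snapshot("wrist");pickle.dump((s,im),open("held_b.pkl","wb"));cv2.imwrite("pics/held_b.png",im)
# seated handset height, apparent
s,im=pickle.load(open("rel_h.pkl","rb"));C=cam("wrist",s);t=proj(W(DB,(537.2,240.6,.334),45),C)
box=(int(t[:,0].min())-25,max(0,int(t[:,1].min())-30),int(t[:,0].max())+25,225);m=mask_of(im,195,255,box,60);roi=np.zeros_like(m);roi[box[1]:box[3],box[0]:box[2]]=255
for z0 in range(-10,20,4):
    p,e=fit(m,lambda v:np.minimum(roi,prism(DB,v,z0+40,z0+40,C)),(537.2,240.6,.334));print(z0,p,round(e))
```

```text
28.2083 [ 0.01  0.36 -0.02] 85.546777893822
z 20.0 at 19.4 f [ 0.5  0.  -0.9] t 31.4
z 9.0 at 8.0 f [ 0.3  0.3 -0.3] t 31.7
z -2.0 at -3.0 f [-0.4 -0.3 -0.4] t 32.0
z -13.0 at -13.9 f [ 0.6 -0.3 -1. ] t 32.3
z -13.9 at -13.7 f [ 0.  -1.1  0.1] t 32.5
33.1917 10.875118309300603 60.56834578514099 [ 647.36 -173.52  -13.66] [ 3.14 -0.    0.11] [-0.66 -1.2   1.29]
33.9333 10.59232492593279 [-0.57  0.33 -1.78] [ 0.03  0.01 -0.04]
-10 [537.06 241.85   0.32] 635
-6 [536.89 241.46   0.33] 614
-2 [537.1  241.35   0.33] 667
2 [536.61 241.21   0.33] 812
6 [536.55 240.9    0.33] 1010
10 [536.08 240.78   0.34] 1265
14 [535.64 240.75   0.34] 1545
18 [535.69 240.39   0.36] 1832
```

Run:
```python
from fit import *
import pickle
np.set_printoptions(precision=2,suppress=True)
s,im=pickle.load(open("held_b.pkl","rb"));C=cam("wrist",s);p0=np.r_[s["tcp_pos"][:2],s["orientation"][2]]
t=proj(W(EL,p0,105),C);print(np.round(t).astype(int).tolist())
box=(int(t[:,0].min())-15,max(0,int(t[:,1].min())-25),int(t[:,0].max())+20,195);print(box)
m=mask_of(im,110,255,box,50);k,l,st,_=cv2.connectedComponentsWithStats(m);j=1+st[1:,4].argmax();print(st[1:,4]);m=np.where(l==j,255,0).astype(np.uint8)
roi=np.zeros_like(m);roi[box[1]:box[3],box[0]:box[2]]=255
for side in(0,25):
  for z0 in range(48,80,4):
    p,e=fit(m,lambda v:np.minimum(roi,prism(EL,v,z0+42-side,z0+42,C)),p0)
    d=p[:2]-p0[:2];c,sn=np.cos(p0[2]),np.sin(p0[2])
    print(side,z0,p,round(e),"tool-rel",np.array([c*d[0]+sn*d[1],-sn*d[0]+c*d[1],p[2]-p0[2]]))
v=im[box[1]:box[3],box[0]:box[2]];print(cv2.cvtColor(v,cv2.COLOR_BGR2GRAY)[::14,::9])
```

```text
[[326, 386], [329, 182], [495, 182], [499, 154], [300, 154], [303, 386]]
(285, 129, 519, 195)
[   1    1 6180]
0 48 [ 642.04 -173.85    0.11] 843 tool-rel [-3.93 -0.69 -0.  ]
0 52 [ 642.79 -173.92    0.11] 646 tool-rel [-3.19 -0.85 -0.  ]
0 56 [ 643.24 -174.25    0.12] 482 tool-rel [-2.78 -1.22  0.01]
0 60 [ 644.28 -174.15    0.12] 328 tool-rel [-1.74 -1.24  0.  ]
0 64 [ 645.03 -173.92    0.11] 187 tool-rel [-0.96 -1.1  -0.  ]
0 68 [ 645.47 -174.25    0.12] 91 tool-rel [-0.57 -1.48  0.01]
0 72 [ 645.99 -173.59    0.13] 279 tool-rel [ 0.03 -0.88  0.01]
0 76 [ 647.25 -173.73    0.12] 644 tool-rel [ 1.26 -1.16  0.  ]
25 48 [ 639.4  -174.7     0.13] 1203 tool-rel [-6.65 -1.24  0.02]
25 52 [ 640.06 -174.8     0.13] 1226 tool-rel [-6.   -1.41  0.02]
25 56 [ 641.15 -174.9     0.13] 1189 tool-rel [-4.93 -1.64  0.02]
25 60 [ 643.49 -173.69    0.11] 1261 tool-rel [-2.47 -0.69 -0.01]
25 64 [ 643.16 -174.39    0.12] 1266 tool-rel [-2.88 -1.35  0.01]
25 68 [ 644.21 -174.48    0.13] 1367 tool-rel [-1.84 -1.56  0.01]
25 72 [ 642.18 -173.47    0.11] 1624 tool-rel [-3.75 -0.33 -0.  ]
25 76 [ 642.81 -173.65    0.11] 1789 tool-rel [-3.14 -0.58  0.  ]
[[148 147 143 143 143 143 140 134 133 147 143 102 100  99  98  98  99  99
   99  97  95  96  94  97  96  97]
 [156 152 152 153 149 150 150 153 151 149 145  92 101  98  97  94  99 155
  155 151  94  96  99  96  97 102]
 [154 159 127 129 130  83 129 131 133 133 135 134 139 138 139 139 143 144
  149 150 147 155 113 116 115  99]
 [159 162 186 184 181 112 176 176 178 179 178 176 177 179 180 181 178 180
  180 185 122 122 122 119 119  99]
 [162 162 185 182 177 113 165 165 163 163 169 167 162 158 157 155 151 103
  101 100  99  99  96  97  94  82]]
```

Run:
```python
from fit import *
import pickle
np.set_printoptions(precision=2,suppress=True)
x,y=576.8,158.9
s=bot.observe();bot.servo_line([s["tcp_pos"][0],s["tcp_pos"][1],95],max_speed=160)
bot.reach([x,y,95],[np.pi,0,.329]);bot.servo_line([x,y,24],max_speed=90);bot.dwell(.4)
s=bot.observe();print(s["t"],s["tcp_pos"],s["orientation"],s["ft_force"],s["grip_width"])
r=down(x,y,-3.7,step=2.5,speed=40,lim=24);s=bot.observe();print(r,s["tcp_pos"],s["ft_force"],s["ft_torque"],s["grip_width"],s["t"])
```

```text
36.975 [576.92 158.94  24.27] [ 3.14 -0.    0.33] [-0.77 -0.62 -2.62] 10.393066474134368
z 21.8 at 21.5 f [0.1 0.5 1. ] t 37.2
z 19.3 at 19.0 f [-0.2  1.   0.8] t 37.5
z 16.8 at 16.5 f [0.5 0.4 0.5] t 37.7
z 14.3 at 14.0 f [1.4 0.4 0.3] t 38.0
z 11.8 at 11.6 f [2.2 0.4 0.5] t 38.2
z 9.3 at 9.2 f [0.4 1.7 0.2] t 38.5
z 6.8 at 6.9 f [0.6 3.  1.7] t 38.7
z 4.3 at 4.6 f [1.4 2.8 4.7] t 39.0
z 1.8 at 1.5 f [2.1 2.6 2.7] t 39.2
z -0.7 at -1.1 f [2.6 1.7 1.7] t 39.5
z -3.2 at -3.6 f [2.2 2.1 0.8] t 39.7
z -3.7 at -3.7 f [1.  1.3 4.3] t 40.0
True [576.68 158.88  -3.67] [0.23 0.65 1.65] [ 0.22 -0.01 -0.02] 10.58315450084414 39.975
```

Run:
```python
from fit import *
import pickle
np.set_printoptions(precision=2,suppress=True)
x,y=576.8,158.9
r=down(x,y,-9,step=1.5,speed=30,lim=14);s=bot.observe();print(r,s["tcp_pos"],s["ft_force"],s["ft_torque"],s["t"])
if not r and s["tcp_pos"][2]>-5.5:
    bot.servo_line([x,y,-4],max_speed=40);bot.ungrasp();print(bot.observe()["ft_force"])
    bot.servo_line([x,y,120],max_speed=160)
    a=.33;bot.reach([554-60*np.cos(a),181-60*np.sin(a),150],[np.pi,0,a]);bot.dwell(.3)
    s=bot.observe();im=snapshot("wrist");sc=snapshot("scene");pickle.dump((s,im,sc),open("fin.pkl","wb"));print(s["t"])
    C=cam("wrist",s)
    for P,p,zs in((DB,(537.15,241,.334),(50,)),(EL,(576.3,158.7,.333),(52,))):
        pass
    f=cv2.resize(sc[140:300,220:440],(436,317),interpolation=cv2.INTER_CUBIC)
    v=np.zeros((600,800,3),np.uint8);v[:400,:640]=im[:,:];v[400:,:275]=cv2.resize(f,(275,200));cv2.imwrite("pics/fin.png",v)
```

```text
z -5.2 at -3.7 f [-3.2 -0.8  9.5] t 40.2
z -6.7 at -3.8 f [-7.3 -0.3 19.3] t 40.5
False [576.73 158.86  -3.77] [-7.09  0.36 20.93] [-0.    1.27 -0.04] 40.475
[ 0.77 -0.2  -1.2 ]
43.0917
```

View pics/fin.png

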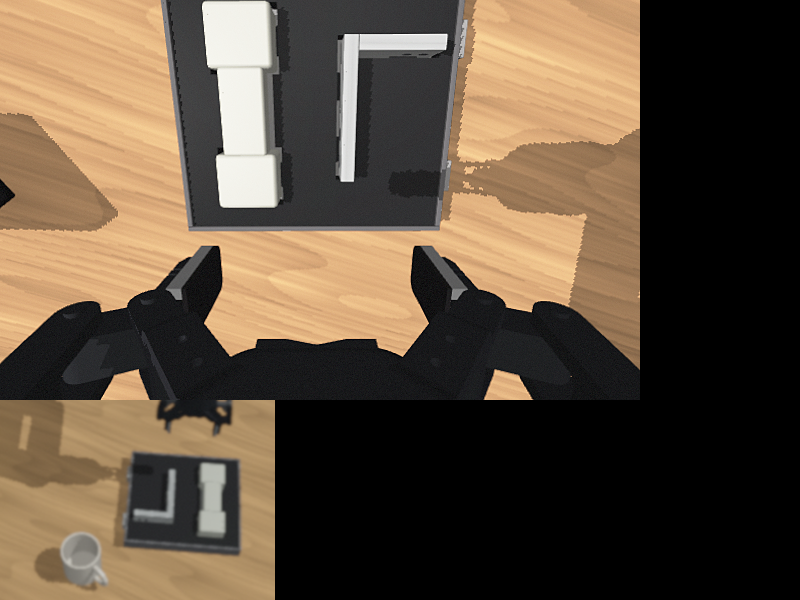

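Both parts are in their cutouts, with the handset around (240,105) and the bracket around (370,105), and the mug is undisturbed. With the time left I touch each top with shut fingers to confirm its height: tops home should meet the fingers at TCP z ≈ 13.6 and 15.6.

Run:
```python
from fit import *
np.set_printoptions(precision=1,suppress=True)
bot.close()
c,sn=np.cos(.333),np.sin(.333);bx,by=576.3,158.7
L=lambda u,v:(bx+c*u-sn*v,by+sn*u+c*v)
for n,(x,y),z in(("handset",(537.2,241),13.6),("bracket short leg",L(44,-25),15.6)):
    if bot.observe()["t"]>52:break
    bot.reach([x,y,z+25],[np.pi,0,.33]);bot.servo_line([x,y,z+4.5],max_speed=80);bot.dwell(.1)
    print(n,"expect",z);down(x,y,z-3,step=1.5,speed=40,lim=9)
    bot.servo_line([x,y,z+30],max_speed=150)
print(bot.observe()["t"])
```

```text
handset expect 13.6
z 17.4 at 17.6 f [-0.9 -0.4  0.2] t 45.3
z 15.9 at 15.7 f [-0.7  0.   0.5] t 45.6
z 14.4 at 14.2 f [-0.2 -0.6  0. ] t 45.8
z 12.9 at 13.6 f [-1.8 -0.1  5.9] t 46.1
z 11.4 at 13.5 f [-4.7 -2.8 16.7] t 46.3
bracket short leg expect 15.6
z 18.7 at 18.9 f [-0.6  0.9 -0.9] t 48.0
z 17.2 at 17.1 f [-0.3  0.2 -1.1] t 48.3
z 15.7 at 15.6 f [-0.4  0.3 -1.2] t 48.5
z 14.2 at 15.5 f [-2.4 -0.5  8.3] t 48.8
z 12.7 at 15.5 f [-5.8 -1.1 16. ] t 49.0
49.4083
```

Both tops meet the fingers at exactly the home height, and the arm is clear, so I hand in.

```bash
python3 -c "
from station import bot
print(bot.finish_job())"
```

```text
the job is handed in; nothing more can be done
None
```

The handset and the aluminium bracket are both seated fully home in their own cutouts, confirmed by touching their tops at the expected heights, and the job was handed in at about 49 s with the arm clear.

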